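# Reset the stop collar on the length gauge

## Task

On the length gauge with the orange wing screw, loosen that screw with about a quarter turn anticlockwise (seen from above), keeping the collar where it is while you turn, and only then slide the collar along its shaft until it sits centred over the yellow tape band. Leave the screw loose, and do not disturb the collar with the blue wing screw.

Things in the scene. Friction and masses are not known exactly. Their poses are not given: they have to be found in the camera images.
- orange_wing (a point): Centre of the orange wing of the screw on the collar to move: an upright bar 48 mm long, 10 thick, 26 tall, middle 92 mm above the table, on the screw's upright axis. Axes: z up, y along the wing, x through its thickness. Collar: dark steel, diameter 40, 30 wide along the shaft, top 65 mm above the table; the wing stays straight above the shaft and moves with the collar.
- orange_screw (a joint): Turn of the orange screw, rad. 0 = tight, wing along the shaft (starts at 0 to 0.08); grows anticlockwise seen from above to a stop at 1.57 = wing across the shaft. Below about 1.0 it locks the collar to the shaft (5 mm of play); turned nearly to the stop, the collar slides freely (about 2 N) and can be pulled along by the wing. Turning takes about 0.1 N m; it stays where left.
- orange_band (a point): Middle of the yellow tape band (30 mm long) on the orange gauge's level shaft, on its axis, 45 mm above the table, 59 to 111 mm from the collar's start. Axes: z up, y along the shaft from collar to band. Gauge: grey base 250 x 70 mm bolted to the bench, shaft diameter 20 with 200 mm free between dark end blocks 62 mm high. Its heading varies.
- blue_wing_end (a point): One end of the blue wing (22 mm from its screw's axis, 92 mm above the table) on the second, otherwise identical gauge beside the first, which has a yellow band of its own. This wing and its collar must stay as they are.

How it is judged:
By the outcome, as a careful person would: the job done as asked, in the order asked, and still so for the second after the job is handed in, with the robot touching nothing.
It also fails if it takes over 38 s, if anything falls off the work surface, if the arm or the gripper's body presses on something with over 40 N, if the wrist force passes 120 N, or if a joint passes its speed limit or range.

## Robot

A 6-joint arm with a two-finger parallel gripper is mounted at the origin on the work surface. World frame = base frame: x ahead of the robot, y to its left, z up, the work surface at z = 0. Lengths are in m, angles in rad, forces in N, time in s.
With the tool pointing down it reaches from about 0.35 to 0.775 m from the base axis. Payload 7.3 kg.
Tool frame: the origin (TCP) lies at the very end of the fingers, on their centre line; the grasp point (between the pads) lies 19 mm behind it; z points along the fingers, x is the direction in which the jaws open and shut, and the axes are right-handed (so a half turn about z gives the same grasp; the last joint's range is limited). The gripper opens to 92 mm and grips with 3 to 60 N. Pads are 19 mm wide; open, the fingers measure 130 mm over their backs; the gripper's body (75 mm by 190 mm) begins 47 mm behind the grasp point.
Start: joints at [1.072, 0.342, 1.524, -0, 1.275, -0.146], TCP at [0.181, 0.493, 0.227] pointing down, gripper open.
Joint ranges: [-2.53, 2.53], [-0.77, 2.02], [0.04, 2.7], [-1, 4.14], [0.28, 2.66], [-3.11, 3.11]. Speed limits (rad/s): [2.57, 2.57, 3.14, 3.14, 3.14, 3.14].

## Interface

Orientations are given as [roll, pitch, yaw] about the fixed x, y, z axes, in that order (R = Rz(yaw) Ry(pitch) Rx(roll)).
In Python, from cell import robot, read_camera, nets gives the robot as it stands. The module is installed in compiled form; this text tells all that it offers.
- The arm moves only by the tool carry_out, never from a script. Its arguments are lists of equal length, an entry for each row: "translation": the shift along the tool's x, y, z in m, a list of three; "turn": the turn, a rotation vector about the tool's x, y, z in rad, a list of three; "gripper": the gripper's target within -1 to 1 (shut at 1, half-way at 0, fully open at -1). A call has 1 to 10 rows; each row shifts and turns the commanded pose from where the row before left it, along the tool's axes as they then stand; what a row does not reach is not made up. A row lasts 1/10 s, in which the tool goes at most 50 mm and 8.59 degrees, less where a joint would pass 70% of its speed; a pose out of reach is approached as far as the arm can. A call with a gripper value outside its range is refused whole. The fingers move at their own pace and stop on an object; "squeeze" is the grip in N (left out, the last holds). Time passes only in rows, so rows that do not move let the fingers close. It gives the time, the measured TCP pose, the force and the opening at its end, in the units of the state.
- robot.observe(): the state, without advancing time (a new reading comes with each control period).
- read_camera(name): name is "scene" or "top" or "wrist"; returns a dict with "img" (480x640x3 uint8, red, green, blue), "fx", "fy", "cx", "cy" (pixels), "world_from_camera" (4x4, takes a point from camera to world coordinates). Camera axes: x right, y down, z forward; pixel columns grow to the right and rows downward; lengths in m; the calibration is good to about 2 mm. A picture is of the moment at which its call begins. There is no depth.
- robot.hand_in(): hands the job in, once; it reports no verdict.
Trained networks look in a picture, given as the dict that the camera call returned (one of the last four; its "shot" number tells which), for a name from the list of things; names that differ only in an ending like _2 or _b are one class to them, and where a whole thing is asked for, a point or a joint stands for the part that bears it (a point fixed in the world has none). Each returns a list of dicts, best first, with "score" (0 to 1); they miss things now and then, are a little off and sometimes report something else, mostly with a low value. They report only what shows in the picture. A call takes as long as a camera call.
- nets.regions_of(picture, name): "region" (480x640 bool, what is visible of it) and "pixel" ([column, row] in pixels, amid what is visible of it).
- nets.tip_of(picture, name): "pixel" ([column, row] in pixels: a listed point, or the origin of a listed thing).
The state is a dict: "time": time; "qpos": joint angles; "qvel": joint speeds; "joint_efforts": joint torques, N m; "tool_pos": TCP position; "tool_rot": TCP orientation; "contact_force": force on the tool from outside, world axes, zero at the start; "torque": the same for the moment, N m; "opening": finger opening in m.
Only numpy, scipy, OpenCV 4.12 (cv2) and the standard library are available. Lean on these libraries where they do the work, as an engineer would, in place of code of your own. Each camera call takes 0.05 s, during which the arm holds its last target. There are 200 camera calls.

## Working session

There is one attempt and no reset: what is moved stays moved. The work goes in short steps, Python scripts to look and compute and a tool call to move; the robot and the scene stay as the last step left them, time stands still between calls to the robot, and variables do not carry over. Pictures are saved under pics/ and viewed, about 8 in all and at most 12, crops included, and the job is handed in when it is done.

Besides the shell and the picture viewer there is one more tool, called after "Emit:" as a command line: name --argument value ..., lists and objects as JSON in quotes. carry_out: Moves the arm, as the interface text tells. Its arguments: {"type":"object","properties":{"translation":{"type":"array","items":{"type":"array","items":{"type":"number"}}},"turn":{"type":"array","items":{"type":"array","items":{"type":"number"}}},"gripper":{"type":"array","items":{"type":"number"}},"squeeze":{"type":"number"}},"required":["translation","turn","gripper"]}

```bash
mkdir -p pics; cat > h.py <<'E'
import numpy as np, cv2
from cell import robot, read_camera, nets
def ray(p,px):
    T=np.array(p["world_from_camera"]);d=T[:3,:3]@np.array([(px[0]-p["cx"])/p["fx"],(px[1]-p["cy"])/p["fy"],1.]);return T[:3,3],d
def atz(p,px,z):
    o,d=ray(p,px);return o+d*(z-o[2])/d[2]
def proj(p,X):
    T=np.linalg.inv(np.array(p["world_from_camera"]));c=T[:3,:3]@np.array(X)+T[:3,3];return [p["fx"]*c[0]/c[2]+p["cx"],p["fy"]*c[1]/c[2]+p["cy"]]
def save(p,n): cv2.imwrite("pics/"+n,p["img"][:,:,::-1])
E
python3 - <<'E'
from h import *
s=robot.observe();print(s)
for c in ["top","scene"]:
    p=read_camera(c);save(p,c+"1.png");print(c,np.round(np.array(p["world_from_camera"])[:3,3],2))
    for n,z in [("orange_wing",.092),("orange_band",.045),("blue_wing_end",.092)]:
        for r in nets.tip_of(p,n)[:3]: print(n,r["score"],np.round(r["pixel"],1),np.round(atz(p,r["pixel"],z),4))
E
```

```text
{'time': 0.0, 'qpos': array([ 1.07199708e+00,  3.42736330e-01,  1.52503682e+00, -1.38065902e-05,
        1.27541852e+00, -1.46000483e-01]), 'qvel': array([-0.00209749,  0.00164239,  0.00164426,  0.00198812, -0.00075326,
       -0.00016143]), 'joint_efforts': array([ 1.43745830e-03, -4.31231368e+01, -2.44228417e+01,  7.18742958e-02,
        5.57643129e-02, -1.11974286e-04]), 'tool_pos': array([0.1811794 , 0.492295  , 0.22603101]), 'tool_rot': array([-3.14137309e+00,  1.58391974e-03,  1.21800177e+00]), 'contact_force': array([0.16041507, 1.19360869, 0.87407962]), 'torque': array([ 0.01066734, -0.01865057, -0.02491471]), 'opening': 0.09168544807763133}
top [0.42 0.02 0.76]
orange_wing 0.82 [254.8 264.1] [0.4874 0.1203 0.092 ]
orange_band 0.53 [197.4 249.4] [0.5134 0.2121 0.045 ]
blue_wing_end 0.75 [498.9 263.4] [ 0.4889 -0.2078  0.092 ]
blue_wing_end 0.19 [252.4 265.8] [0.485  0.1235 0.092 ]
scene [0.96 0.25 0.56]
orange_wing 0.61 [396.1 264.6] [0.4918 0.1332 0.092 ]
blue_wing_end 0.6 [201.2 198.4] [ 0.4899 -0.2098  0.092 ]
```

View pics/top1.png

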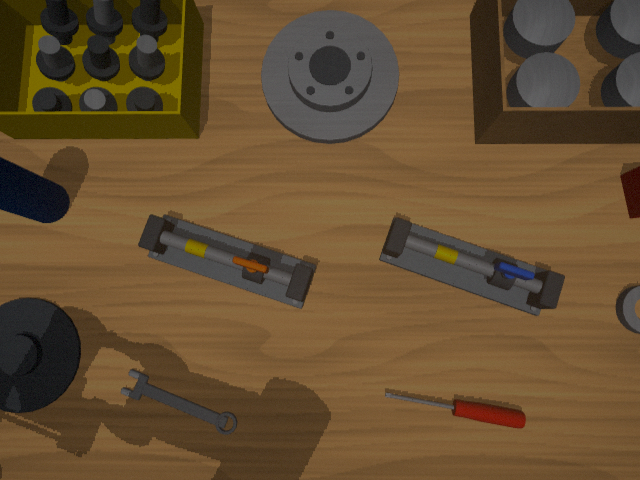

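View pics/scene1.png

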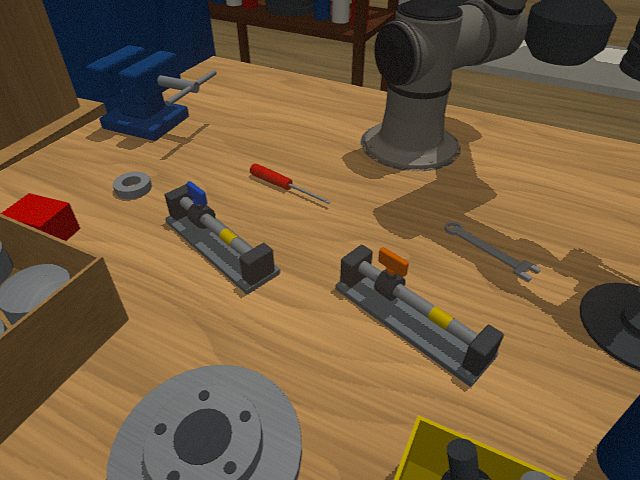

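The top view shows the orange wing at about (251,265) and its band at (197,249). The blue gauge is well to the right, with its wing at (515,271). Next I'll triangulate the wing and the band from both views.

```bash
cat >> h.py <<'E'
def colour(p,kind,box=None):
    h=cv2.cvtColor(p["img"],cv2.COLOR_RGB2HSV).astype(int);H,S,V=h[...,0],h[...,1],h[...,2]
    m=((H>=24)&(H<=34)&(S>190)&(V>70)) if kind=="y" else ((H>=6)&(H<=16)&(S>200)&(V>70))
    m=m.astype(np.uint8);
    if box: 
        k=np.zeros_like(m);k[box[1]:box[3],box[0]:box[2]]=1;m*=k
    n,l,st,c=cv2.connectedComponentsWithStats(m);i=1+np.argmax(st[1:,4]);ys,xs=np.where(l==i)
    return c[i],np.c_[xs,ys].astype(float),st[i]
def tri(ps,pxs):
    A=np.zeros((3,3));b=np.zeros(3)
    for p,x in zip(ps,pxs):
        o,d=ray(p,x);d/=np.linalg.norm(d);M=np.eye(3)-np.outer(d,d);A+=M;b+=M@o
    return np.linalg.solve(A,b)
E
python3 - <<'E'
from h import *
t=read_camera("top");s=read_camera("scene")
B={"y":((170,225,225,270),(400,290,470,340)),"o":((215,245,285,285),(370,240,420,285))}
for k,z in (("y",.053),("o",.092)):
    r=[colour(p,k,b) for p,b in zip((t,s),B[k])]
    print(k,[np.round(x[0],1) for x in r],[x[2] for x in r],"tri",tri((t,s),[x[0] for x in r]).round(4),"z",atz(t,r[0][0],z).round(4),atz(s,r[1][0],z).round(4))
    W=np.array([atz(t,q,z) for q in r[0][1]])[:,:2];W-=W.mean(0);v=np.linalg.svd(W,full_matrices=False)[2][0];print("heading deg",np.degrees(np.arctan2(v[1],v[0]))%180, np.ptp(W@v))
# shaft end-block marks from top picture, z=.062
a,b=atz(t,(155,233),.062),atz(t,(299,283),.062);print("blocks",a,b,np.degrees(np.arctan2(a[1]-b[1],a[0]-b[0])),np.linalg.norm(a-b))
E
```

```text
y [array([195.4, 247.8]), array([439.6, 317.1])] [array([185, 240,  23,  17, 260], dtype=int32), array([428, 306,  26,  24, 312], dtype=int32)] tri [0.5161 0.213  0.0465] z [0.5147 0.2128 0.053 ] [0.5226 0.212  0.053 ]
heading deg 72.62452921058907 0.02957289231330181
o [array([250. , 264.6]), array([392.7, 262.1])] [array([233, 257,  34,  16, 281], dtype=int32), array([379, 247,  29,  30, 516], dtype=int32)] tri [0.487  0.1268 0.09  ] z [0.4867 0.1268 0.092 ] [0.4892 0.1271 0.092 ]
heading deg 72.34379176753187 0.047144905080223676
blocks [0.53480519 0.26941916 0.062     ] [0.4638099  0.06212986 0.062     ] 71.09399113775493 0.2191099863598683
```

Emit:
carry_out --translation '[[-0.0237,0.0414,0],[-0.0237,0.0414,0],[-0.0237,0.0414,0],[-0.0237,0.0414,0],[-0.0237,0.0414,0],[-0.0237,0.0414,0],[-0.0237,0.0414,0],[-0.0237,0.0414,0],[-0.0237,0.0414,0],[-0.0237,0.0414,0]]' --turn '[[0,0,0],[0,0,0],[0,0,0],[0,0,0],[0,0,0],[0,0,0],[0,0,0],[0,0,0],[0,0,0],[0,0,0]]' --gripper '[-1,-1,-1,-1,-1,-1,-1,-1,-1,-1]'

```text
time: 1.5
tool_pos: [0.489, 0.1255, 0.227]
tool_rot: [3.141, -0.0, 1.218]
contact_force: [0.9, 0.5, 0.9]
opening: 0.0918
```

Emit:
carry_out --translation '[[0,0,0],[0,0,0],[0,0,0],[0,0,0],[0,0,0],[0,0,0],[0,0,0],[0,0,0],[0,0,0],[0,0,0]]' --turn '[[0,0,0.149],[0,0,0.149],[0,0,0.149],[0,0,0.149],[0,0,0.149],[0,0,0.149],[0,0,0.149],[0,0,0.149],[0,0,0.149],[0,0,0.149]]' --gripper '[-1,-1,-1,-1,-1,-1,-1,-1,-1,-1]'

```text
time: 2.5
tool_pos: [0.488, 0.1272, 0.2268]
tool_rot: [-3.141, -0.0, -0.278]
contact_force: [0.1, 0.9, 0.5]
opening: 0.0917
```

```bash
python3 - <<'E'
from h import *
s=robot.observe();print(s["time"],s["tool_pos"],s["tool_rot"],s["qpos"].round(3))
p=read_camera("wrist");save(p,"w1.png");T=np.array(p["world_from_camera"]);print(T.round(3))
print("wing expected",proj(p,(.487,.127,.105)),"band",proj(p,(.516,.213,.055)))
for n,z in [("orange_wing",.092),("orange_band",.045)]:
    for r in nets.tip_of(p,n)[:2]: print(n,r["score"],np.round(r["pixel"],1),np.round(atz(p,r["pixel"],z),4))
E
```

```text
2.5 [0.48799264 0.12724506 0.22676065] [-3.14146580e+00 -9.15647087e-05 -2.78142405e-01] [0.103 0.304 1.579 0.    1.258 0.381]
[[ 0.962 -0.266 -0.067  0.505]
 [-0.274 -0.932 -0.236  0.191]
 [ 0.     0.245 -0.97   0.385]
 [ 0.     0.     0.     1.   ]]
wing expected [np.float64(325.85479584097595), np.float64(231.6442126184551)] band [np.float64(331.5834608833445), np.float64(98.45809788893393)]
orange_wing 0.61 [323.6 231.2] [0.4847 0.1248 0.092 ]
orange_band 0.59 [328.5  99.4] [0.5139 0.2137 0.045 ]
```

View pics/w1.png

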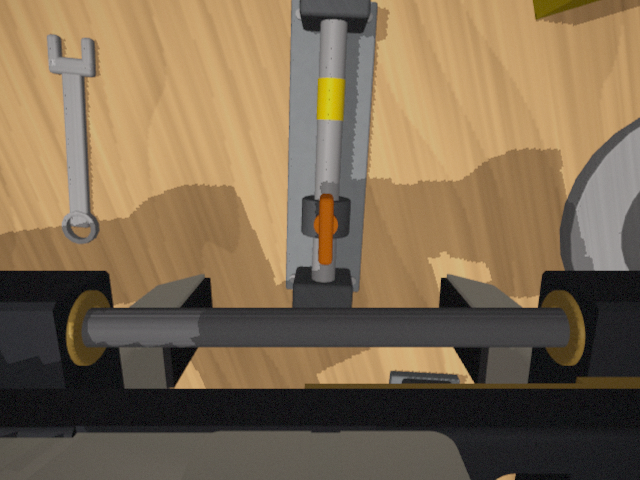

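The wrist view shows the whole wing at about (326,229) along the shaft and the band at (331,99). I'll measure both closely.

```bash
python3 - <<'E'
from h import *
p=read_camera("wrist")
c,q,st=colour(p,"o",(300,180,350,268));print(c,st)
y,qy,sy=colour(p,"y",(300,60,360,140));print(y,sy)
def ax(q,z):
    W=np.array([atz(p,x,z) for x in q])[:,:2];m=W.mean(0);v=np.linalg.svd(W-m,full_matrices=False)[2][0];return m,np.degrees(np.arctan2(v[1],v[0]))%180,np.ptp((W-m)@v)
print("wing",ax(q,.1),"mid at .105/.092",atz(p,c,.105),atz(p,c,.092))
print("band",atz(p,y,.053))
# shaft centreline: grey pixels between, edges at rows 40 and 160
for r in (40,50,65,130,150,170):
    print(r,[tuple(p["img"][r,x]) for x in ()], end=' ')
    g=p["img"][r,295:370].astype(int).sum(1);d=np.abs(np.diff(g));print((np.where(d>60)[0]+295).tolist())
E
```

```text
[325.3972999  227.75988428] [ 314  194   24   70 1037]
[331.41076487  98.55051936] [ 318   78   28   42 1059]
wing (array([0.48708533, 0.12847956]), np.float64(72.77671902777479), np.float64(0.049521742399171606)) mid at .105/.092 [0.48742619 0.12971248 0.105     ] [0.48665175 0.12687011 0.092     ]
band [0.51511924 0.2133674  0.053     ]
40 [] []
50 [] [359]
65 [] []
130 [] [354, 368]
150 [] [352]
170 [] []
```

Emit:
carry_out --translation '[[-0.001,0,0.025],[0,0,0.025],[0,0,0.025],[0,0,0.025],[0,0,0.025],[0,0,0.025],[0,0,0],[0,0,0]]' --turn '[[0,0,0.026],[0,0,0],[0,0,0],[0,0,0],[0,0,0],[0,0,0],[0,0,0],[0,0,0]]' --gripper '[-1,-1,-1,-1,-1,-1,-1,-1]'

```text
time: 3.5
tool_pos: [0.4872, 0.1276, 0.0771]
tool_rot: [3.142, 0.0, -0.296]
contact_force: [0.6, 0.9, 1.2]
opening: 0.0919
```

Emit:
carry_out --translation '[[0,0,0],[0,0,0],[0,0,0],[0,0,0],[0,0,0],[0,0,0],[0,0,0],[0,0,0]]' --turn '[[0,0,0],[0,0,0],[0,0,0],[0,0,0],[0,0,0],[0,0,0],[0,0,0],[0,0,0]]' --gripper '[0.8,1,1,1,1,1,1,1]' --squeeze 35

```text
time: 4.3
tool_pos: [0.487, 0.1275, 0.0767]
tool_rot: [-3.141, 0.0, -0.298]
contact_force: [0.5, 0.0, 0.7]
opening: 0.0324
```

```bash
python3 - <<'E'
from h import *
s=robot.observe();print({k:np.round(s[k],4) for k in ("time","tool_pos","tool_rot","contact_force","torque","opening")})
p=read_camera("wrist");save(p,"w2.png")
E
```

```text
{'time': np.float64(4.3), 'tool_pos': array([0.487 , 0.1275, 0.0767]), 'tool_rot': array([-3.1415,  0.    , -0.298 ]), 'contact_force': array([0.4843, 0.012 , 0.726 ]), 'torque': array([-0.1235,  0.0507,  0.0045]), 'opening': np.float64(0.0324)}
```

View pics/w2.png

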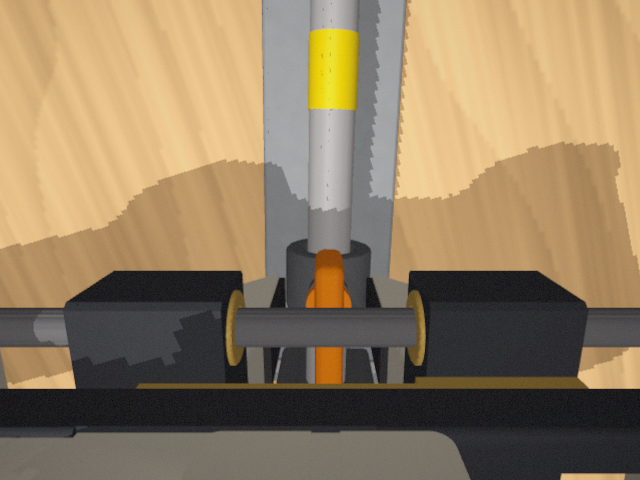

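The fingers are still closing, centred on the wing at column 329. I'll finish the grip.

Emit:
carry_out --translation '[[0,0,0],[0,0,0],[0,0,0],[0,0,0],[0,0,0],[0,0,0]]' --turn '[[0,0,0],[0,0,0],[0,0,0],[0,0,0],[0,0,0],[0,0,0]]' --gripper '[1,1,1,1,1,1]' --squeeze 35

```text
time: 4.95
tool_pos: [0.488, 0.1273, 0.0768]
tool_rot: [-3.141, -0.002, -0.298]
contact_force: [4.9, -2.1, -2.8]
opening: 0.0152
```

Emit:
carry_out --translation '[[0,0,0],[0,0,0],[0,0,0],[0,0,0],[0,0,0]]' --turn '[[0,0,0],[0,0,0],[0,0,0],[0,0,0],[0,0,0]]' --gripper '[1,1,1,1,1]'

```text
time: 5.45
tool_pos: [0.488, 0.1273, 0.0768]
tool_rot: [-3.141, -0.002, -0.298]
contact_force: [4.6, -1.8, -2.7]
opening: 0.0151
```

Opening holds at 15 mm, not 10, so the fingertips are probably pinching the round boss under the wing. I'll open a little, raise and re-close.

Emit:
carry_out --translation '[[0,0,0],[0,0,0],[0,0,0],[0.001,0,-0.006],[0,0,0],[0,0,0],[0,0,0],[0,0,0],[0,0,0],[0,0,0]]' --turn '[[0,0,0],[0,0,0],[0,0,0],[0,0,0],[0,0,0],[0,0,0],[0,0,0],[0,0,0],[0,0,0],[0,0,0]]' --gripper '[0.4,0.4,0.4,0.4,1,1,1,1,1,1]'

```text
time: 6.45
tool_pos: [0.4881, 0.1272, 0.0828]
tool_rot: [-3.141, -0.0, -0.298]
contact_force: [0.5, -0.3, 0.8]
opening: 0.01
```

Grip is now right at 10 mm with little force. Turning anticlockwise in stages.

Emit:
carry_out --translation '[[0,0,0],[0,0,0],[0,0,0],[0,0,0],[0,0,0],[0,0,0]]' --turn '[[0,0,-0.1],[0,0,-0.1],[0,0,-0.1],[0,0,-0.1],[0,0,-0.1],[0,0,0]]' --gripper '[1,1,1,1,1,1]'

```text
time: 7.05
tool_pos: [0.4876, 0.1272, 0.0828]
tool_rot: [-3.141, 0.001, 0.203]
contact_force: [-1.8, -0.1, 4.0]
opening: 0.0096
```

Emit:
carry_out --translation '[[0,0,0],[0,0,0],[0,0,0],[0,0,0],[0,0,0],[0,0,0]]' --turn '[[0,0,-0.1],[0,0,-0.1],[0,0,-0.1],[0,0,-0.1],[0,0,-0.1],[0,0,0]]' --gripper '[1,1,1,1,1,1]'

```text
time: 7.65
tool_pos: [0.4872, 0.1272, 0.0828]
tool_rot: [-3.141, 0.001, 0.702]
contact_force: [-2.7, -0.2, 4.7]
opening: 0.0095
```

Emit:
carry_out --translation '[[0,0,0],[0,0,0],[0,0,0],[0,0,0],[0,0,0],[0,0,0],[0,0,0]]' --turn '[[0,0,-0.1],[0,0,-0.1],[0,0,-0.1],[0,0,-0.1],[0,0,-0.1],[0,0,-0.02],[0,0,0]]' --gripper '[1,1,1,1,1,1,1]'

```text
time: 8.35
tool_pos: [0.487, 0.1272, 0.0828]
tool_rot: [-3.14, 0.001, 1.22]
contact_force: [-3.2, -0.6, 5.0]
opening: 0.0095
```

```bash
python3 - <<'E'
from h import *
s=robot.observe();print({k:np.round(s[k],4) for k in ("time","tool_pos","tool_rot","contact_force","torque","opening")})
p=read_camera("scene");cv2.imwrite("pics/s2.png",cv2.resize(p["img"][180:400,280:540,::-1],None,fx=2.5,fy=2.5))
E
```

```text
{'time': np.float64(8.35), 'tool_pos': array([0.487 , 0.1272, 0.0828]), 'tool_rot': array([-3.1398e+00,  7.0000e-04,  1.2197e+00]), 'contact_force': array([-3.1655, -0.599 ,  4.963 ]), 'torque': array([-0.0293,  0.6924,  0.0026]), 'opening': np.float64(0.0095)}
```

View pics/s2.png

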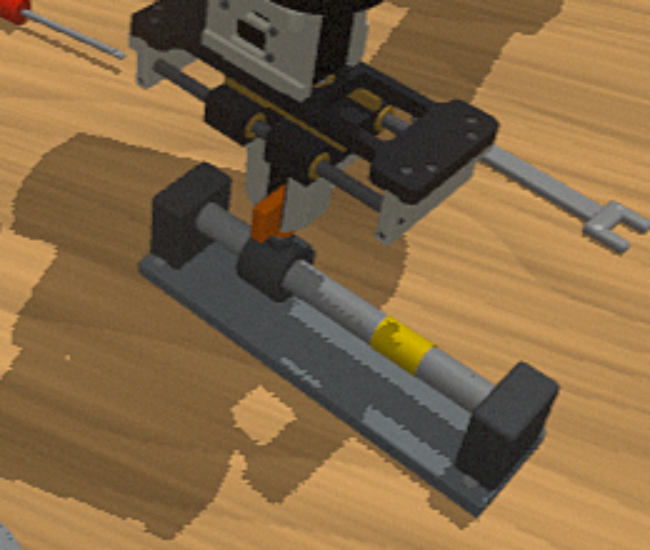

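The wing now stands across the shaft and the collar hasn't moved. Sliding the collar most of the way.

Emit:
carry_out --translation '[[0.008,-0.0003,0],[0.008,-0.0003,0],[0.008,-0.0003,0],[0.008,-0.0003,0],[0.008,-0.0003,0],[0.008,-0.0003,0],[0.008,-0.0003,0],[0.008,-0.0003,0],[0.008,-0.0003,0],[0,0,0]]' --turn '[[0,0,0],[0,0,0],[0,0,0],[0,0,0],[0,0,0],[0,0,0],[0,0,0],[0,0,0],[0,0,0],[0,0,0]]' --gripper '[1,1,1,1,1,1,1,1,1,1]'

```text
time: 9.4
tool_pos: [0.5101, 0.197, 0.0828]
tool_rot: [-3.141, -0.001, 1.221]
contact_force: [-3.4, 1.9, 4.9]
opening: 0.0096
```

```bash
python3 - <<'E'
from h import *
s=robot.observe();print({k:np.round(s[k],4) for k in ("time","tool_pos","tool_rot","contact_force","torque","opening")})
p=read_camera("scene");cv2.imwrite("pics/s3.png",cv2.resize(p["img"][180:400,280:540,::-1],None,fx=2.5,fy=2.5))
E
```

```text
{'time': np.float64(9.4), 'tool_pos': array([0.5101, 0.197 , 0.0828]), 'tool_rot': array([-3.1414e+00, -9.0000e-04,  1.2213e+00]), 'contact_force': array([-3.4187,  1.8825,  4.8716]), 'torque': array([ 0.4241,  0.4395, -0.0329]), 'opening': np.float64(0.0096)}
```

View pics/s3.png

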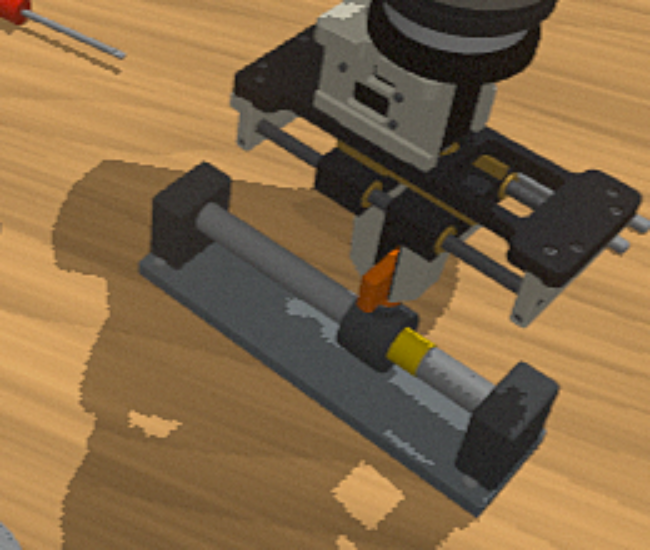

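Emit:
carry_out --translation '[[0.006,-0.0002,0],[0.006,-0.0002,0],[0.005,-0.0002,0],[0,0,0],[0,0,0]]' --turn '[[0,0,0],[0,0,0],[0,0,0],[0,0,0],[0,0,0]]' --gripper '[1,1,1,1,1]'

```text
time: 9.95
tool_pos: [0.5152, 0.2122, 0.0828]
tool_rot: [-3.141, -0.001, 1.221]
contact_force: [-3.4, 3.0, 5.3]
opening: 0.0095
```

```bash
python3 - <<'E'
from h import *
s=robot.observe();print({k:np.round(s[k],4) for k in ("time","tool_pos","tool_rot","contact_force","opening")})
p=read_camera("scene");q=read_camera("top")
a=cv2.resize(p["img"][260:360,380:500,::-1],(600,500),interpolation=2);cv2.imwrite("pics/s4.png",a)
h=lambda p,b:colour(p,"y",b)[2]
print(h(p,(400,280,480,350)))
E
```

```text
{'time': np.float64(9.95), 'tool_pos': array([0.5152, 0.2122, 0.0828]), 'tool_rot': array([-3.1413e+00, -6.0000e-04,  1.2213e+00]), 'contact_force': array([-3.358 ,  3.0064,  5.2631]), 'opening': np.float64(0.0095)}
[444 317  11  13  21]
```

View pics/s4.png

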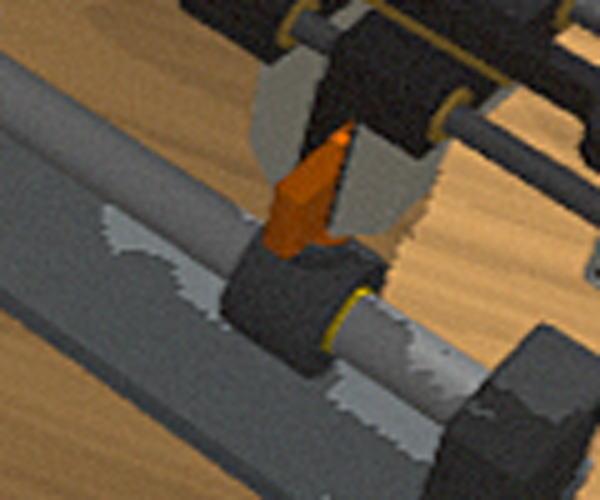

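A yellow sliver of about 2 mm still shows beyond the collar's far face at about (345,320) in the crop, so I'll move 2 mm further.

Emit:
carry_out --translation '[[0.001,0,0],[0.001,0,0],[0,0,0],[0,0,0]]' --turn '[[0,0,0],[0,0,0],[0,0,0],[0,0,0]]' --gripper '[1,1,1,1]'

```text
time: 10.45
tool_pos: [0.5156, 0.2134, 0.0828]
tool_rot: [-3.141, 0.001, 1.222]
contact_force: [-4.3, 0.3, 6.6]
opening: 0.0095
```

```bash
python3 - <<'E'
from h import *
s=robot.observe();print({k:np.round(s[k],4) for k in ("time","tool_pos","tool_rot","contact_force","opening")})
p=read_camera("scene");q=read_camera("top")
def n(p,b):
    h=cv2.cvtColor(p["img"],cv2.COLOR_RGB2HSV)[b[1]:b[3],b[0]:b[2]].astype(int);return int(((h[...,0]>=22)&(h[...,0]<=36)&(h[...,1]>130)&(h[...,2]>50)).sum())
print(n(p,(436,310,465,340)))
a=cv2.resize(p["img"][280:350,400:480,::-1],(400,350),interpolation=2);b=cv2.resize(q["img"][220:290,155:235,::-1],(400,350),interpolation=2);cv2.imwrite("pics/s5.png",np.hstack([a,b]))
E
```

```text
{'time': np.float64(10.45), 'tool_pos': array([0.5156, 0.2134, 0.0828]), 'tool_rot': array([-3.1410e+00,  7.0000e-04,  1.2216e+00]), 'contact_force': array([-4.2974,  0.293 ,  6.6073]), 'opening': np.float64(0.0095)}
13
```

View pics/s5.png

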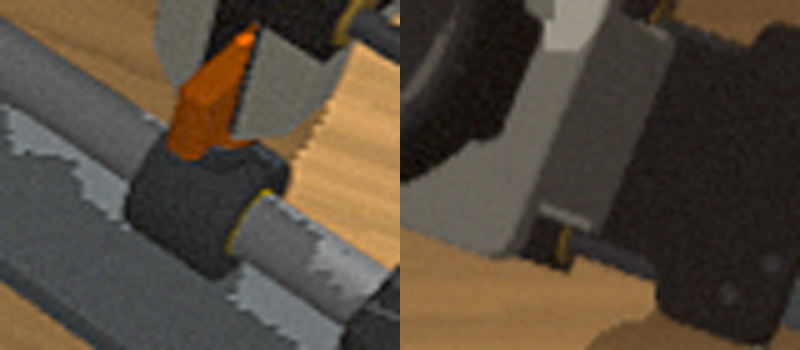

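Only about 1 mm of yellow is left. I'll go 1 mm more, then release straight up and check.

Emit:
carry_out --translation '[[0.001,0,0],[0,0,0],[0,0,0],[0,0,0]]' --turn '[[0,0,0],[0,0,0],[0,0,0],[0,0,0]]' --gripper '[1,1,1,1]'

```text
time: 10.95
tool_pos: [0.5159, 0.2143, 0.0828]
tool_rot: [-3.141, 0.001, 1.222]
contact_force: [-4.0, 0.8, 6.4]
opening: 0.0101
```

Emit:
carry_out --translation '[[0,0,0],[0,0,0],[0,0,0],[0,0,0],[0,0,0],[0,0,-0.02],[0,0,-0.03],[0,0,-0.04],[0,0,-0.04],[0,0,0]]' --turn '[[0,0,0],[0,0,0],[0,0,0],[0,0,0],[0,0,0],[0,0,0],[0,0,0],[0,0,0],[0,0,0],[0,0,0]]' --gripper '[0.5,0.4,0.2,0.2,0.2,0.2,0.2,0.2,0.2,0.2]'

```text
time: 11.95
tool_pos: [0.5191, 0.2156, 0.2186]
tool_rot: [3.132, -0.006, 1.222]
contact_force: [1.9, 0.1, 0.0]
opening: 0.0371
```

Emit:
carry_out --translation '[[0,-0.045,0],[0,-0.045,0],[0,-0.045,0],[0,-0.045,0],[0,0,0]]' --turn '[[0,0,0],[0,0,0],[0,0,0],[0,0,0],[0,0,0]]' --gripper '[0.2,0.2,0.2,0.2,0.2]'

```text
time: 12.45
tool_pos: [0.3425, 0.2771, 0.2124]
tool_rot: [-3.139, 0.001, 1.226]
contact_force: [-0.1, -0.2, -0.2]
opening: 0.0367
```

```bash
python3 - <<'E'
from h import *
s=robot.observe();print({k:np.round(s[k],4) for k in ("time","tool_pos","contact_force","opening")})
p=read_camera("scene");q=read_camera("top")
c,w,_=colour(q,"o",(165,215,240,280));c2,_,_=colour(p,"o",(400,260,480,330));W=np.array([atz(q,x,.1) for x in w])[:,:2];W-=W.mean(0);v=np.linalg.svd(W,full_matrices=False)[2][0]
print("wing",atz(q,c,.092),tri((q,p),(c,c2)),np.degrees(np.arctan2(v[1],v[0]))%180)
for r in nets.tip_of(q,"blue_wing_end")[:2]: print(r["score"],r["pixel"])
a=cv2.resize(p["img"][270:350,400:480,::-1],(400,400),interpolation=2);b=cv2.resize(q["img"][210:290,155:235,::-1],(400,400),interpolation=2);cv2.imwrite("pics/s6.png",np.hstack([a,b]))
E
```

```text
{'time': np.float64(12.45), 'tool_pos': array([0.3425, 0.2771, 0.2124]), 'contact_force': array([-0.1151, -0.1552, -0.1676]), 'opening': np.float64(0.0367)}
wing [0.51678167 0.21697281 0.092     ] [0.51721166 0.21592363 0.09142272] 159.85105490495687
0.92 [496.6, 267.9]
```

View pics/s6.png

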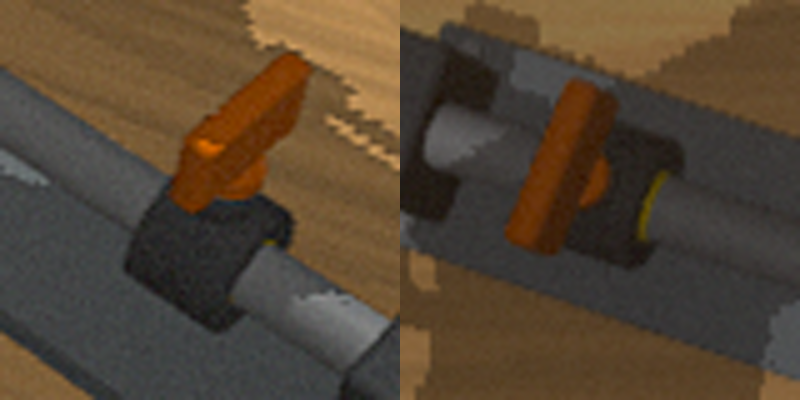

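In the crop the collar covers the band. A trace of yellow, 1–2 mm or less, shows on the near side from above at (650,205) and almost none on the far side. The wing is across the shaft. Next I'll check the blue gauge against the first picture, then hand in.

```bash
python3 - <<'E'
from h import *
a=cv2.imread("pics/top1.png")[:,:,::-1];q=read_camera("top");b=q["img"]
f=lambda i:np.argwhere((i[205:320,375:570,2].astype(int)-i[205:320,375:570,0]>60)).mean(0)
print("blue centroid before/after",f(a),f(b))
y=lambda i:np.argwhere((i[205:320,375:570,0].astype(int)-i[205:320,375:570,2]>100)&(i[205:320,375:570,1]>130)).mean(0)
s=robot.observe();print(s["time"],s["contact_force"].round(2))
d=np.abs(a.astype(int)-b)[205:320,375:570].max(2);print("diff px>60:",(d>60).sum())
print(robot.hand_in())
E
```

```text
blue centroid before/after [ 65.81690141 140.88262911] [ 65.84331797 140.82488479]
12.65 [-0.49 -0.08  0.07]
diff px>60: 0
the job is handed in; nothing more can be done
None
```

I loosened the orange screw, slid its collar over the yellow band, and handed the job in at about 12.7 s of robot time. The hand-in gave no verdict.

- **Loosening:** I gripped the orange wing and turned it anticlockwise by about 1.52 rad, which left it across the shaft at about 1.54 rad. The gripper's centre stayed within about 1 mm during the turn, and a picture showed the collar still at its start.
- **Sliding:** I then pulled the collar about 91 mm along the shaft, opened the fingers and moved the arm clear.
- **Centring:** The collar covers the band. The top view shows about 1–2 mm of yellow on the side it came from, and the scene view shows almost none on the far side. That puts the collar within about 1 mm of centre.
- **Disagreement:** The camera estimate of the final wing position differs by 2–3 mm from where I released it. I trusted the yellow edges in the pictures instead, and did not check this further.
- **First grip:** My first grip was too low and appeared to pinch the round boss under the wing. I opened, raised the fingers 6 mm and gripped again before any turning.
- **Blue gauge:** It matches the first top picture: the blue wing's centre moved less than 0.1 pixel. At hand-in the wrist force was within noise, about 0.5 N.

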